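Push the tube rack through the spring gate

TASK

Load the tube rack into its dock: with a fingertip press the steel bar beside the chute outwards to swing the red spring gate up, and keep holding it open while you push the rack by its blue push plate along the chute, until the rack is fully home against the black end stop. Then let the gate close behind the tubes and move clear. The rack must only be pushed, never lifted or tipped; the gate must not rub or knock on the rack, and the things standing around must be left alone.

Things in the scene. Friction and masses are not known exactly. Their poses are not given: they have to be found in the camera images.
- chute: Fixed chute, 112 mm wide plate from x = -165 to +151 mm, blue guide walls (inner faces 64 mm apart, tops 12 mm above the worktop). Origin: worktop level, midway between the walls. Its x axis is the direction in which the rack is pushed; y points to the side with the gate's hinge and bar; z up. Gate at x = +65 mm; the face of the black end stop (31 mm high) at x = +138.5 mm.
- gate (a joint): Opening of the red spring gate, rad: 0 shut, 1.15 at its stop. Hinge axis: parallel to chute x at chute y = +45, z = +9 mm. Pushing the bar towards chute +y swings the gate outwards and up; a spring shuts it (about 2.5 N at the bar to start, 4 N at the stop). The leaf clears the passing rack from about 0.6 rad; hold 0.65 to 1.15.
- bail_bar (a point): On the axis of the steel bar (8 mm thick, parallel to the chute, 50 mm from the hinge axis) that opens the gate; here at chute x = -50 mm. Axis in the chute frame: shut y = +7, z = 41 mm; at 0.65 rad y = +34, z = 57; at 1.15 rad y = +59, z = 57. It runs from x = -160 (free end, black ball) to the gate. Between it and the -y wall a finger can go down.
- gate_leaf (a point): Centre of the red and white gate leaf (6 mm along the chute, 64 mm across, 22 mm high). Shut, it reaches from the hinge side to chute y = -12 mm, 23 to 45 mm above the worktop: it blocks the rack's tube block, but the rack's low tail passes below it.
- rack: White tube rack on a sled 135 x 60 x 8 mm, about 0.5 kg, loose between the guide walls (2 mm play each side). Origin: centre of the sled's underside, 3 mm above the worktop; x forward (pushing direction), z up. The front 61.5 mm carry the tube block with coloured caps (56 mm wide, top 30 mm above the origin); behind is a low tail with the blue push plate. Home: origin at chute x = +71 mm.
- rack_front (a point): Middle of the front edge of the rack's sled, half-way up it; touches the end stop when home.
- push_plate (a point): On the rear face of the blue push plate at the rack's tail, at the centre of the upper part of its tall half. The plate is upright, 8 mm thick, rack y -40 to +55 mm; from 14 to 31 mm above the worktop, its tall half (y +20 to +55, the bar's side) up to 44 mm; this point: y +37.5, 34 mm up. A finger behind the tall half can lean on the bar too. Pushing there does not jam or tip the rack.
- timer: White laboratory timer, 66 x 66 x 20 mm, bystander; origin under its centre.
- marker: Red marker pen, 14 x 133 x 13 mm, lying, bystander; origin under its centre.
- carton: Yellow carton, 70 x 100 x 70 mm, bystander; origin under its centre.

How it is judged:
On the way, in this order (a step that is already met when the one before it is completed fails the run):
1. a finger holds the gate open (0.6 rad or more) while the rack is still in front of it (value of joint gate above 0.6 rad and contact force between the fingers and gate above 0.2 N and x of rack_front in the frame of chute below 0.065 m), for 0.1 s.
2. the fingers push the rack past the gate while a finger still holds the gate open (value of joint gate above 0.5 rad and contact force between the fingers and gate above 0.2 N and contact force between the fingers and rack above 0.1 N and x of rack_front in the frame of chute above 0.085 m), for 0.1 s.
At the end, for the whole second after the job is handed in: The rack lies flat in the chute with its front within 5 mm of the end stop, at rest, and the gate is shut behind the tube block (below 0.06 rad) (x of rack_front in the frame of chute between 0.1335 and 0.1425 m and z of rack in the frame of chute below 0.006 m and angle between rack's own z axis and vertical below 0.06 rad and angle between the x axis of rack and the x axis of chute, either way round below 0.08 rad and value of joint gate below 0.06 rad and linear speed of rack below 0.01 m/s); the robot touches nothing.
It fails at once if the rack is lifted (10 mm) or tipped (0.15 rad) (z of rack in the frame of chute above 0.013 m or angle between rack's own z axis and vertical above 0.15 rad).
It fails at once if the gate knocks or rubs on the rack (more than 2 N) (contact force between gate and rack above 2 N).
It fails at once if a bystander is moved by more than 15 mm (distance of any of timer, marker, carton from where it was at the start of the episode above 0.015 m).
It also fails if it takes over 38 s, if anything falls off the work surface, if the arm or the gripper's body presses on something with over 40 N, if the wrist force passes 120 N, or if a joint passes its speed limit or range.

ROBOT

A 6-joint arm with a two-finger parallel gripper is mounted at the origin on a cart in front of the work surface, level with it; the furniture and walls round the work are solid. World frame = base frame: x ahead of the robot, y to its left, z up, the work surface at z = 0. Lengths are in m, angles in rad, forces in N, time in s.
With the tool pointing down it reaches from about 0.35 to 0.875 m from the base axis. Payload 15.5 kg.
Tool frame: the origin (TCP) lies midway between the tips of the shut fingers; the grasp point (between the pads) lies 19 mm behind it; z points along the fingers, y is the line along which they close (so a half turn about z gives the same grasp; the last joint's range is limited). The gripper opens to 85 mm and grips with 20 to 120 N. Pads are 22 mm wide; open, the fingers measure 114 mm over their backs; the gripper's body (76 mm by 85 mm) begins 54 mm behind the grasp point. The pads swing forward as they close: fully open they stand 13 mm farther back than shut.
Start: joints at [-0.096, 0.494, 1.345, -0, 1.302, -0.096], TCP at [0.625, 0, 0.231] pointing down, gripper open.
Joint ranges: [-2.91, 2.91], [-0.82, 2.16], [0.22, 2.67], [-1.22, 4.37], [0.12, 2.79], [-3.08, 3.08]. Speed limits (rad/s): [1.89, 1.89, 2.57, 3.01, 3.01, 3.01].

INTERFACE

Orientations are given as a 3x3 rotation matrix whose columns are the frame's x, y, z axes.
In Python, from rig import env gives the robot as it stands. The module is installed in compiled form; this text tells all that it offers.
- The arm moves only by the shell command python3 -m pendant 'ROWS' [FORCE]. ROWS is text: rows parted by semicolons, each of 7 numbers parted by spaces: the shift along the tool's x, y, z in mm, then the turn, a rotation vector about the tool's x, y, z in rad, then the finger opening in mm, from 0 to 85.4. A call has 1 to 5 rows; each row shifts and turns the commanded pose from where the row before left it, along the tool's axes as they then stand; what a row does not reach is not made up. A row lasts 1/8 s, in which the tool goes at most 62.5 mm and 10.7 degrees, less where a joint would pass 70% of its speed; a pose out of reach is approached as far as the arm can. A call with a gripper value outside its range is refused whole. The fingers move at their own pace and stop on an object; FORCE is the grip in N (left out, the last holds). Time passes only in rows, so rows that do not move let the fingers close. It gives the time, the measured TCP pose, the force, the opening and the grip force at its end, in the units of the state.
- env.state(): the state, without advancing time (a new reading comes with each control period).
- env.capture(name): name is "scene" or "side" or "wrist"; returns a dict with "pixels" (420x560x3 uint8, red, green, blue), "range_z" (420x560 float32, m along the optical axis (not along the pixel's ray), 0 where there is no reading), "fx", "fy", "cx", "cy" (pixels), "distortion" ([k1, k2, p1, p2, k3] as OpenCV has them; the pictures are not rectified), "xyz" and "attitude" of the camera in the world. Camera axes: x right, y down, z forward; pixel columns grow to the right and rows downward; lengths in m; the calibration is good to about 2 mm. A picture is of the moment at which its call begins.
- env.sign_off(): hands the job in; it is judged then, once.
The state is a dict: "time_s": time; "q": joint angles; "qvel": joint speeds; "joint_efforts": joint torques, N m; "tcp_pos": TCP position; "eef_rot": TCP orientation; "contact_force": force on the tool from outside, world axes, zero at the start; "ft_torque": the same for the moment, N m; "grip_width": finger opening in m; "grasp_force": force on a finger pad.
Only numpy, scipy, OpenCV 4.12 (cv2) and the standard library are available. Lean on these libraries where they do the work, as an engineer would, in place of code of your own. Each camera call takes 0.05 s, during which the arm holds its last target. There are 200 camera calls.

## Working session

There is one attempt and no reset: what is moved stays moved. The work goes in short steps, Python scripts to look and compute and a shell command to move; the robot and the scene stay as the last step left them, time stands still between calls to the robot, and variables do not carry over. Pictures are saved under pics/ and viewed, at most 10 in all, crops included, and the job is handed in when it is done.

```bash
mkdir -p pics; cat > h.py <<'E'
import numpy as np, cv2
from rig import env
def cap(n):
    c=env.capture(n); np.save(f'/tmp/{n}.npy',c,allow_pickle=True); return c
def load(n): return np.load(f'/tmp/{n}.npy',allow_pickle=True).item()
def cloud(c):
    h,w=c['range_z'].shape; u,v=np.meshgrid(np.arange(w),np.arange(h))
    K=np.array([[c['fx'],0,c['cx']],[0,c['fy'],c['cy']],[0,0,1]],float)
    p=cv2.undistortPoints(np.stack([u,v],-1).reshape(-1,1,2).astype(np.float64),K,np.array(c['distortion'],float)).reshape(h,w,2)
    z=c['range_z'].astype(float)
    P=np.dstack([p*z[...,None],z])@np.array(c['attitude']).T+np.array(c['xyz'])
    P[z==0]=np.nan
    return P
E
python3 - <<'E'
from h import *
a=[]
for n in('scene','side'):
    c=cap(n); print(n,c['xyz'],np.array(c['attitude']).round(2).tolist()); cv2.imwrite(f'pics/{n}.png',c['pixels'][...,::-1])
print(env.state())
E
```

```text
scene [-0.05111282  0.8818186   0.4300184 ] [[-0.72, -0.32, 0.62], [-0.7, 0.3, -0.65], [0.02, -0.9, -0.44]]
side [ 0.2234075  -0.41264688  0.36458919] [[0.95, -0.1, 0.29], [-0.31, -0.33, 0.89], [0.0, -0.94, -0.35]]
{'time_s': 0.1, 'q': array([-9.54865819e-02,  4.94114340e-01,  1.34607925e+00, -8.78663874e-06,
        1.30251578e+00, -9.54807751e-02]), 'qvel': array([-0.001687  , -0.00117698, -0.00017858, -0.00028103,  0.00139475,
        0.00096122]), 'joint_efforts': array([ 1.84837576e-03, -8.83585095e+01, -3.84566367e+01, -1.63215273e-04,
        5.08969635e-03, -3.09245672e-05]), 'tcp_pos': array([6.24664827e-01, 4.08353799e-05, 2.30760642e-01]), 'eef_rot': array([[ 3.52754226e-06,  9.99999381e-01, -1.11243686e-03],
       [ 9.99999995e-01, -3.41848581e-06,  9.80357149e-05],
       [ 9.80318514e-05, -1.11243720e-03, -9.99999376e-01]]), 'contact_force': array([0.97603352, 0.51564766, 0.43060483]), 'ft_torque': array([-0.02619825,  0.00273573, -0.04001106]), 'grasp_force': 0.0, 'grip_width': 0.08524439303163607}
```

View pics/scene.png

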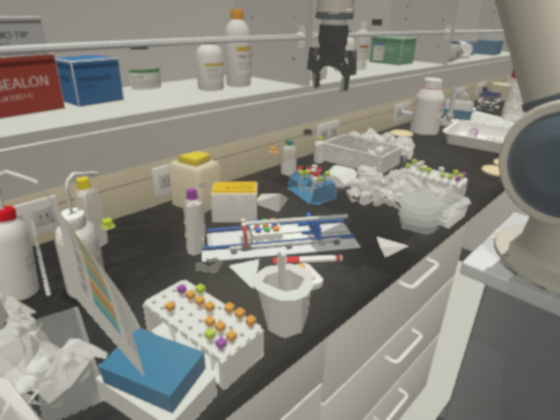

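View pics/side.png

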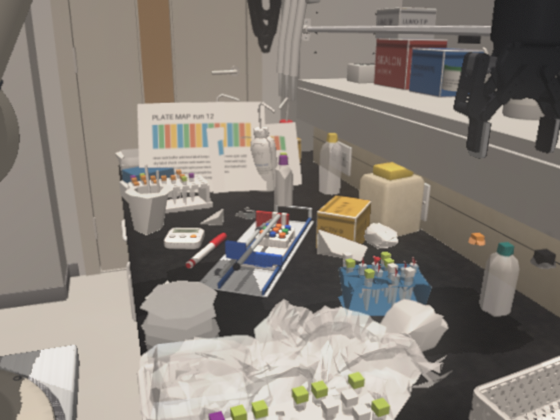

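The side view shows the chute running from about (235,280) to (295,210), with the marker at its left (207,250), the timer at (185,238) and the carton at (344,225). Next I'll get an enlarged crop and 3D points.

```bash
python3 - <<'E'
from h import *
c=load('side'); P=cloud(c)
x0,y0,x1,y1=160,190,360,310
im=cv2.resize(c['pixels'][y0:y1,x0:x1],None,fx=4,fy=4,interpolation=cv2.INTER_CUBIC)[...,::-1]
cv2.imwrite('pics/sidecrop.png',im)
w=cap('wrist'); print(w['xyz'],np.array(w['attitude']).round(2).tolist())
# ortho map, 1px=1mm, merging views : col = y, row = x
M=np.zeros((500,600,3),np.uint8); Z=np.full((500,600),-1.)
for cc in (load('scene'),c,w):
    Q=cloud(cc).reshape(-1,3); col=cc['pixels'].reshape(-1,3)
    ok=np.isfinite(Q).all(1)&(Q[:,2]<.16)&(Q[:,2]>-.02)
    i=((Q[:,0]-.35)*1000); j=((.4-Q[:,1])*1000)
    ok&=(i>=1)&(i<498)&(j>=1)&(j<598)
    for q,a,b,k in zip(Q[ok],i[ok].astype(int),j[ok].astype(int),col[ok]):
        for da in(-1,0,1):
            for db in(-1,0,1):
                if q[2]>Z[a+da,b+db]: Z[a+da,b+db]=q[2]; M[a+da,b+db]=k
cv2.imwrite('pics/top.png',M[::-1,:,::-1])
np.save('/tmp/Z.npy',Z[::-1])
cv2.imwrite('pics/wrist0.png',w['pixels'][...,::-1])
E
```

```text
[0.62458524 0.08327723 0.37322374] [[1.0, 0.0, -0.0], [0.0, -0.95, -0.32], [-0.0, 0.32, -0.95]]
```

View pics/top.png

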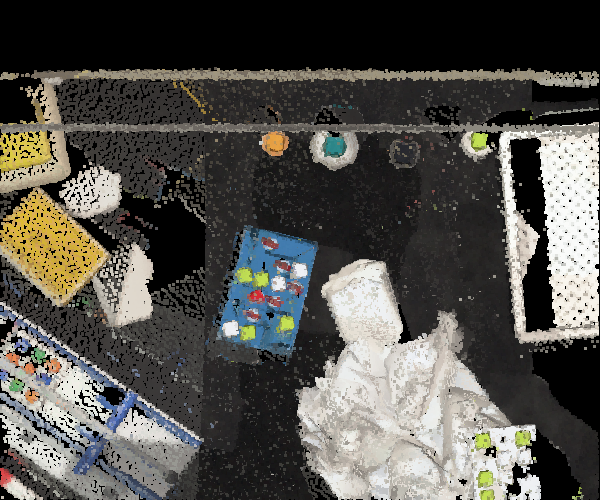

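View pics/sidecrop.png

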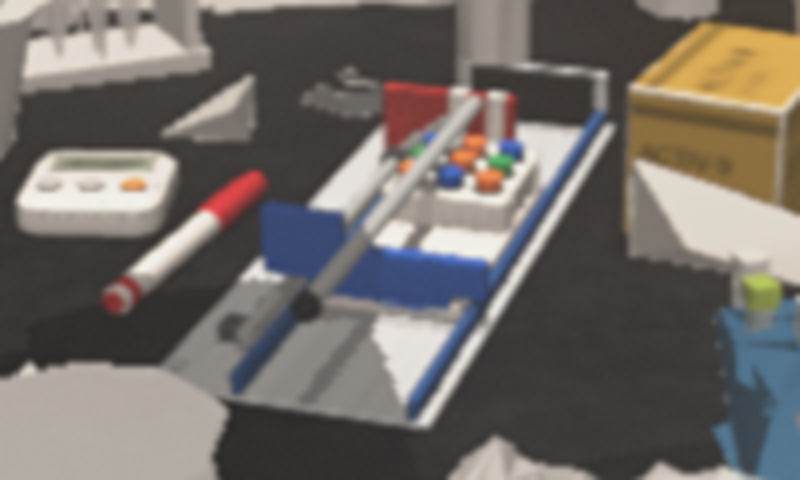

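View pics/wrist0.png

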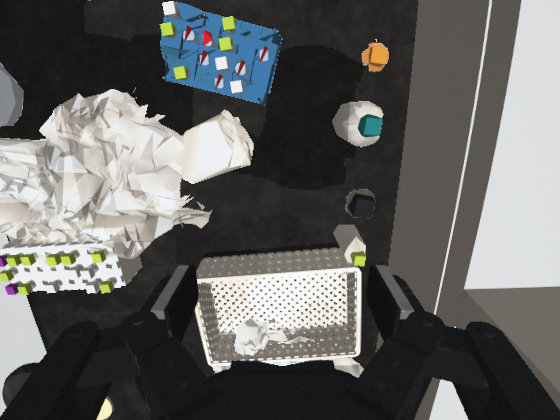

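Views: the crop shows the push plate (crop 262-490, 205-305), the bar's ball at (307,303), the gate at (450,110), and the end stop behind it. The chute heads (+x,+y) in the world, with the hinge and bar on the robot side. Now I'll fit the chute from colour and depth.

```bash
python3 - <<'E'
from h import *
for n in('side','scene'):
    c=load(n);P=cloud(c);p=c['pixels'].astype(int);r,g,b=p[...,0],p[...,1],p[...,2]
    reg=(P[...,0]>.25)&(P[...,0]<.68)&(P[...,1]>.1)&(P[...,1]<.66)
    tab=reg&(abs(P[...,2])<.02)&(p.sum(2)<170); print(n,'table z',np.nanmedian(P[...,2][tab]))
    blue=reg&(b>r*1.5)&(b>g*1.25)&(b>60)&(P[...,1]>.17+0*r)
    Q=P[blue]
    ax=np.array([.56,.83])
    lo=Q[(Q[:,2]>.006)&(Q[:,2]<.017)]; 
    best=None
    # find direction: minimise entropy of lateral histogram
    for t in np.arange(.3,1.3,.005):
        d=np.array([-np.cos(t),np.sin(t)])  # chute y for x=(sin t,cos t)
        s=lo[:,:2]@d; h=np.histogram(s,bins=np.arange(-.6,.6,.003))[0]
        v=(h.astype(float)**2).sum()
        if best is None or v>best[0]: best=(v,t)
    t=best[1]; d=np.array([-np.cos(t),np.sin(t)]); e=np.array([np.sin(t),np.cos(t)])
    h,be=np.histogram(lo[:,:2]@d,bins=np.arange(-.6,.6,.003))
    print(n,'t',t,[(round(be[i],3),h[i]) for i in np.argsort(-h)[:10]])
    for nm,m in (('low',lo),('hi',Q[Q[:,2]>.018])):
        s=m[:,:2]@e; l=m[:,:2]@d; print(nm,len(m),'along',np.percentile(s,[1,5,50,95,99]).round(4),'lat',np.percentile(l,[1,5,50,95,99]).round(4),'z',np.percentile(m[:,2],[5,50,95,99]).round(4))
    red=reg&(r>g*1.8)&(r>b*1.8)&(r>90); m=P[red];s=m[:,:2]@e; l=m[:,:2]@d;k=m[:,2]>.018
    if k.any(): print('red',k.sum(),'along',np.percentile(s[k],[5,50,95]).round(4),'lat',np.percentile(l[k],[5,50,95]).round(4),'z',np.percentile(m[k,2],[5,50,95]).round(4))
# enlarged top map, rotated view not needed
M=np.zeros((600,780,3),np.uint8); Z=np.full((600,780),-1.)
for cc in (load('scene'),load('side')):
    Q=cloud(cc).reshape(-1,3); col=cc['pixels'].reshape(-1,3)
    i=((Q[:,0]-.27)*1600); j=((.60-Q[:,1])*1600)
    ok=np.isfinite(Q).all(1)&(Q[:,2]<.12)&(i>=2)&(i<597)&(j>=2)&(j<777)
    for q,a,b,k in zip(Q[ok],i[ok].astype(int),j[ok].astype(int),col[ok]):
        s=Z[a-1:a+2,b-1:b+2]; m=q[2]>s; s[m]=q[2]; M[a-1:a+2,b-1:b+2][m]=k
cv2.imwrite('pics/top2.png',M[::-1,:,::-1])
E
```

```text
side table z -0.0003553686700333014
side t 0.5950000000000002 [(np.float64(-0.225), np.int64(156)), (np.float64(-0.228), np.int64(53)), (np.float64(-0.156), np.int64(34)), (np.float64(-0.159), np.int64(24)), (np.float64(-0.195), np.int64(10)), (np.float64(-0.201), np.int64(10)), (np.float64(-0.198), np.int64(9)), (np.float64(-0.204), np.int64(9)), (np.float64(-0.174), np.int64(9)), (np.float64(-0.189), np.int64(9))]
low 400 along [0.3961 0.4014 0.4743 0.6668 0.6965] lat [-0.2259 -0.2255 -0.2225 -0.1545 -0.1481] z [0.008  0.0115 0.0164 0.0169]
hi 594 along [0.472  0.4726 0.4747 0.5556 0.5955] lat [-0.2273 -0.2232 -0.177  -0.1377 -0.1343] z [0.0193 0.0289 0.0431 0.0441]
red 216 along [0.4266 0.6223 0.6255] lat [-0.3797 -0.1554 -0.1409] z [0.023  0.0375 0.0673]
scene table z 0.0002721547910136679
scene t 0.6000000000000003 [(np.float64(-0.219), np.int64(91)), (np.float64(-0.222), np.int64(56)), (np.float64(-0.15), np.int64(45)), (np.float64(-0.153), np.int64(20)), (np.float64(-0.204), np.int64(8)), (np.float64(-0.225), np.int64(6)), (np.float64(-0.168), np.int64(6)), (np.float64(-0.165), np.int64(3)), (np.float64(-0.147), np.int64(2)), (np.float64(-0.156), np.int64(2))]
low 242 along [0.398  0.4019 0.6347 0.697  0.7027] lat [-0.2238 -0.2212 -0.2176 -0.1483 -0.1476] z [0.0074 0.0108 0.0157 0.0167]
hi 185 along [0.4758 0.4764 0.4822 0.5962 0.5996] lat [-0.221  -0.2133 -0.1578 -0.1311 -0.13  ] z [0.0193 0.0306 0.044  0.0448]
red 62 along [0.4006 0.4261 0.6272] lat [-0.4287 -0.3818 -0.1387] z [0.045  0.0614 0.0669]
```

View pics/top2.png

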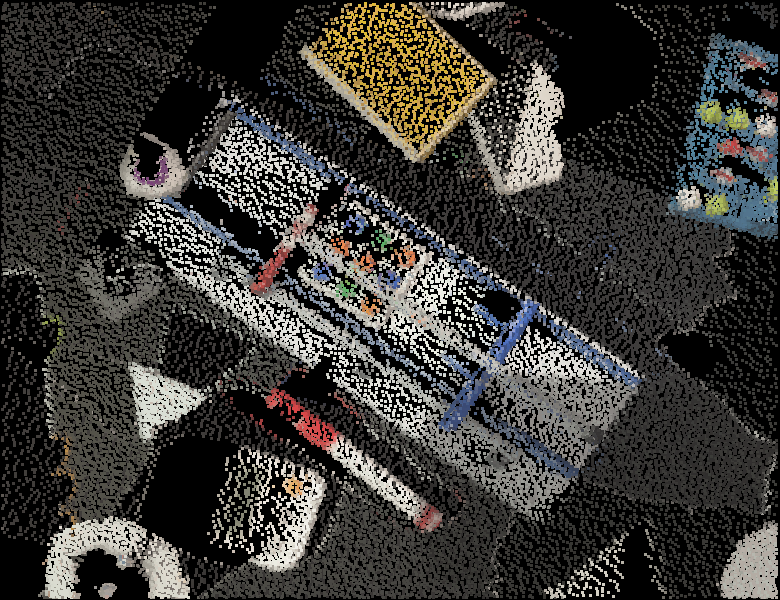

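The map confirms it. The chute axis angle is t≈0.597, the walls are 63 mm apart, and the gate and wall ends both put the origin at along≈0.560, lat≈-0.1875. The push plate's rear face is at chute x≈-87 mm. I'll move over the entry point (chute -120, -15) with the fingers shut.

```bash
cat > st.py <<'E'
from h import *
t=.597;e=np.array([np.sin(t),np.cos(t)]);d=np.array([-np.cos(t),np.sin(t)]);O=e*.560+d*-.1875
def st():
    s=env.state();p=s['tcp_pos'];R=s['eef_rot'];r=p[:2]-O
    f=s['contact_force'];print('t',round(s['time_s'],2),'chute xyz mm',(np.array([r@e,r@d,p[2]])*1000).round(1),'F chute',np.array([f[:2]@e,f[:2]@d,f[2]]).round(1),'grip',round(s['grip_width'],4))
    E3=np.array([[*e,0],[*d,0],[0,0,1]]);print('tool axes in chute (cols)',(E3@R).round(3).tolist())
    return s
if __name__=='__main__': st()
E
python3 -m pendant '42 -35 0 0 0 0 0;42 -35 0 0 0 0 0;42 -35 0 0 0 0 0;42 -35 0 0 0 0 0;42 -35 0 0 0 0 0' 40
python3 -m pendant '40 -35 0 0 0 0 0;0 0 0 0 0 -0.18 0;0 0 0 0 0 -0.18 0;0 0 0 0 0 -0.18 0;0 0 0 0 0 -0.18 0'
python3 -m pendant '0 0 0 0 0 -0.18 0;0 0 0 0 0 -0.074 0;0 0 30 0 0 0 0;0 0 30 0 0 0 0;0 0 0 0 0 0 0'
python3 st.py
python3 - <<'E'
from h import *
c=cap('wrist');cv2.imwrite('pics/w1.png',c['pixels'][...,::-1])
from st import *
P=cloud(c);p=c['pixels'].astype(int);r,g,b=p[...,0],p[...,1],p[...,2]
blue=(b>r*1.5)&(b>g*1.25)&(b>60);Q=P[blue];x=(Q[:,:2]-O)@e*1000;y=(Q[:,:2]-O)@d*1000;z=Q[:,2]*1000
m=(z<16)&(z>6)&(abs(y)<60);h,be=np.histogram(y[m],bins=np.arange(-60,60,2));print([(be[i],h[i]) for i in range(len(h)) if h[i]>15])
m=(z>18)&(z<60)&(abs(y)<60);print('plate',m.sum(),np.percentile(x[m],[2,10,50,90,98]).round(1),np.percentile(y[m],[1,99]).round(1),np.percentile(z[m],[5,50,95]).round(1))
E
```

```text
time_s: 0.78
tcp_pos: [0.4487, 0.2111, 0.2312]
eef_rot: [[0.0, 1.0, -0.0], [1.0, -0.0, 0.0], [0.0, -0.0, -1.0]]
contact_force: [0.8, 0.8, 0.3]
grip_width: 0.0002
grasp_force: 0.0
time_s: 1.4
tcp_pos: [0.4149, 0.25, 0.2312]
eef_rot: [[-0.664, 0.748, -0.0], [0.748, 0.664, -0.0], [0.0, -0.0, -1.0]]
contact_force: [-0.1, -0.2, -0.1]
grip_width: -0.0001
grasp_force: 0.0
time_s: 2.02
tcp_pos: [0.4138, 0.2495, 0.1699]
eef_rot: [[-0.827, 0.562, -0.004], [0.562, 0.827, -0.002], [0.002, -0.003, -1.0]]
contact_force: [0.8, -0.4, 1.1]
grip_width: 0.0001
grasp_force: 0.0
t 2.02 chute xyz mm [-121.1  -14.5  169.9] F chute [ 0.2 -0.9  1.1] grip 0.0001
tool axes in chute (cols) [[-0.0, 1.0, -0.003], [1.0, 0.0, 0.002], [0.002, -0.003, -1.0]]
[(np.int64(-38), np.int64(23)), (np.int64(-36), np.int64(434)), (np.int64(-34), np.int64(621)), (np.int64(-32), np.int64(72)), (np.int64(-18), np.int64(35)), (np.int64(32), np.int64(445)), (np.int64(34), np.int64(543)), (np.int64(36), np.int64(309))]
plate 1439 [-86.9 -86.6 -81.1  35.   39.6] [-37.3  54.1] [19.5 31.6 44.1]
```

View pics/w1.png

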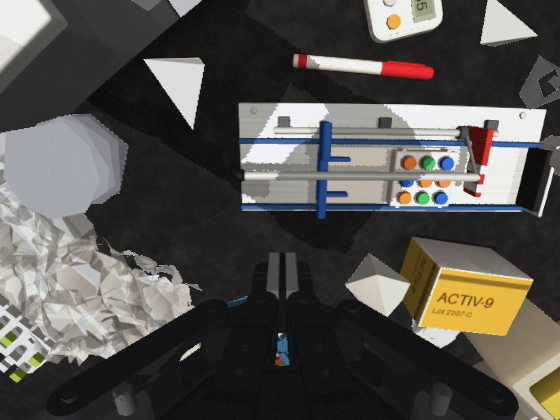

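The wrist view confirms the frame: walls at ±32–36, plate rear face at x = -87, bar running across to the gate at (480,160), and the slot between the bar and the lower wall free. Tool x is chute +y and tool y is chute +x. Next I'll descend.

```bash
python3 -m pendant '0 0 30 0 0 0 0;0 0 30 0 0 0 0;0 0 30 0 0 0 0;0 0 20 0 0 0 0;0 0 15 0 0 0 0' >/dev/null
python3 -m pendant '0 0 12 0 0 0 0;0 0 9 0 0 0 0;0 0 0 0 0 0 0;0 0 0 0 0 0 0' >/dev/null; python3 st.py
```

```text
t 3.2 chute xyz mm [-119.7  -15.3   25.7] F chute [ 0.  -0.3  0.4] grip -0.0
tool axes in chute (cols) [[-0.0, 1.0, 0.0], [1.0, 0.0, -0.0], [-0.0, 0.0, -1.0]]
```

```bash
python3 -m pendant '5 0 0 0 0 0 0;5 0 0 0 0 0 0;5 0 0 0 0 0 0;5 0 0 0 0 0 0;0 0 0 0 0 0 0' >/dev/null; python3 st.py
python3 -m pendant '5 0 0 0 0 0 0;5 0 0 0 0 0 0;5 0 0 0 0 0 0;5 0 0 0 0 0 0;6 0 0 0 0 0 0' >/dev/null
python3 -m pendant '0 0 0 0 0 0 0;0 0 0 0 0 0 0' >/dev/null; python3 st.py
python3 - <<'E'
from st import *
c=cap('wrist');cv2.imwrite('pics/w2.png',c['pixels'][...,::-1]);
s=cap('side');cv2.imwrite('pics/s2.png',cv2.resize(s['pixels'][190:310,160:360],None,fx=4,fy=4,interpolation=cv2.INTER_CUBIC)[...,::-1])
E
```

```text
t 3.83 chute xyz mm [-118.6    4.2   26. ] F chute [ 3.  -5.9  3.2] grip -0.0003
tool axes in chute (cols) [[-0.001, 1.0, 0.003], [1.0, 0.001, -0.002], [-0.002, 0.003, -1.0]]
t 4.7 chute xyz mm [-119.8   30.8   25.3] F chute [ 2.1 -3.3  1.7] grip -0.0001
tool axes in chute (cols) [[-0.0, 1.0, 0.0], [1.0, 0.0, -0.0], [-0.0, 0.0, -1.0]]
```

View pics/s2.png

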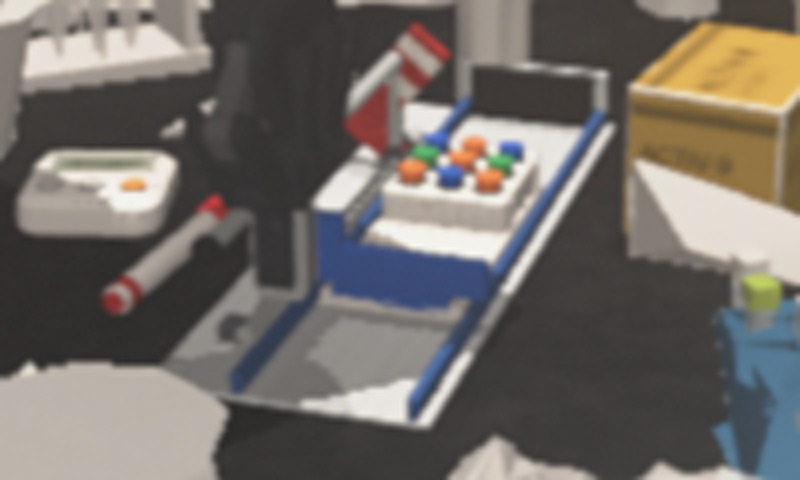

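The gate is up (leaf raised at crop (400,90)) and the finger is behind the tall half of the plate. Holding force is about 3.3 N. I'll push along +x.

```bash
python3 -m pendant '0 5 0 0 0 0 0;0 5 0 0 0 0 0;0 5 0 0 0 0 0;0 5 0 0 0 0 0;0 4 0 0 0 0 0' >/dev/null; python3 st.py
python3 -m pendant '0 4 0 0 0 0 0;0 4 0 0 0 0 0;0 4 0 0 0 0 0;0 4 0 0 0 0 0;0 4 0 0 0 0 0' >/dev/null; python3 st.py
python3 -m pendant '0 4 0 0 0 0 0;0 4 0 0 0 0 0;0 4 0 0 0 0 0;0 4 0 0 0 0 0;0 4 0 0 0 0 0' >/dev/null; python3 st.py
python3 - <<'E'
from st import *
s=cap('side');cv2.imwrite('pics/s3.png',cv2.resize(s['pixels'][190:310,160:360],None,fx=4,fy=4,interpolation=cv2.INTER_CUBIC)[...,::-1])
P=cloud(s);p=s['pixels'].astype(int);b=(p[...,2]>p[...,0]*1.5)&(p[...,2]>p[...,1]*1.25)&(p[...,2]>60)&(P[...,2]>.018)&(P[...,2]<.034)
x=(P[b][:,:2]-O)@e*1000;y=(P[b][:,:2]-O)@d*1000;k=abs(y)<36;print('plate rear',np.percentile(x[k],[5,25,50]).round(1))
E
```

```text
t 5.42 chute xyz mm [-96.4  31.2  25.1] F chute [-6.7 -2.8  3. ] grip -0.0005
tool axes in chute (cols) [[-0.0, 1.0, -0.002], [1.0, 0.0, 0.001], [0.001, -0.002, -1.0]]
t 6.05 chute xyz mm [-76.9  31.4  25.1] F chute [-8.8 -2.1  3.8] grip -0.0001
tool axes in chute (cols) [[-0.0, 1.0, -0.002], [1.0, 0.0, 0.001], [0.001, -0.002, -1.0]]
t 6.67 chute xyz mm [-57.   31.4  25.1] F chute [-7.3 -1.5  4. ] grip 0.0002
tool axes in chute (cols) [[-0.0, 1.0, -0.003], [1.0, 0.0, 0.001], [0.001, -0.003, -1.0]]
plate rear [-45.1 -43.9 -42.7]
```

View pics/s3.png

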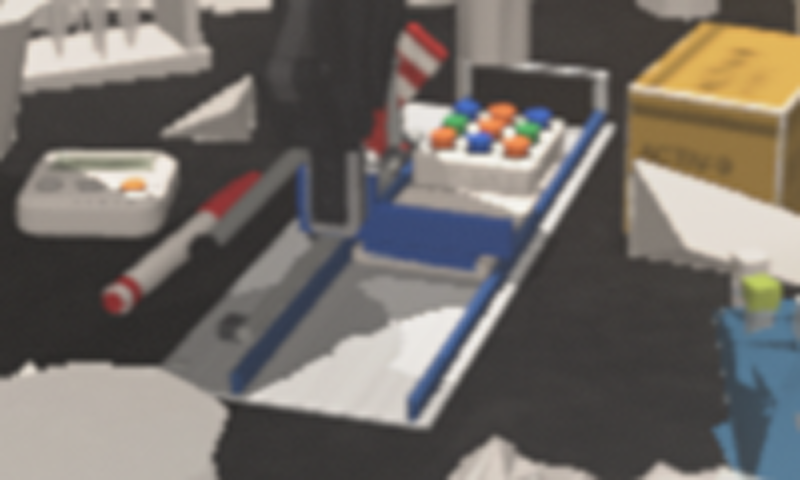

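The gate stays open and the rack follows, with the plate at x≈-43 and the finger face about 13.5 mm ahead of the TCP. I'll continue and watch for the force to rise at the stop.

```bash
python3 -m pendant '0 4 0 0 0 0 0;0 4 0 0 0 0 0;0 4 0 0 0 0 0;0 4 0 0 0 0 0;0 4 0 0 0 0 0' >/dev/null; python3 st.py
python3 -m pendant '0 4 0 0 0 0 0;0 4 0 0 0 0 0;0 3 0 0 0 0 0;0 2 0 0 0 0 0;0 2 0 0 0 0 0' >/dev/null; python3 st.py
python3 -m pendant '0 2 0 0 0 0 0;0 2 0 0 0 0 0;0 0 0 0 0 0 0' >/dev/null; python3 st.py
python3 - <<'E'
from st import *
s=cap('side')
P=cloud(s);p=s['pixels'].astype(int);b=(p[...,2]>p[...,0]*1.5)&(p[...,2]>p[...,1]*1.25)&(p[...,2]>60)&(P[...,2]>.018)&(P[...,2]<.034)
x=(P[b][:,:2]-O)@e*1000;y=(P[b][:,:2]-O)@d*1000;k=abs(y)<36;print('plate rear',np.percentile(x[k],[5,25,50]).round(1))
E
```

```text
t 7.35 chute xyz mm [-37.   31.4  25. ] F chute [-8.3 -2.7  3.3] grip -0.0003
tool axes in chute (cols) [[-0.0, 1.0, -0.003], [1.0, 0.0, 0.001], [0.001, -0.003, -1.0]]
t 7.97 chute xyz mm [-22.1  31.4  25. ] F chute [-8.9 -1.5  4.4] grip -0.0001
tool axes in chute (cols) [[-0.0, 1.0, -0.003], [1.0, 0.0, 0.001], [0.001, -0.003, -1.0]]
t 8.35 chute xyz mm [-17.7  31.3  25. ] F chute [-6.7 -2.9  1.9] grip 0.0001
tool axes in chute (cols) [[-0.0, 1.0, -0.002], [1.0, 0.0, 0.001], [0.001, -0.002, -1.0]]
plate rear [-5.9 -4.8 -3.6]
```

```bash
python3 -m pendant '0 2 0 0 0 0 0;0 2 0 0 0 0 0;0 1 0 0 0 0 0' >/dev/null; python3 st.py
python3 -m pendant '0 1 0 0 0 0 0;0 1 0 0 0 0 0;0 0 0 0 0 0 0' >/dev/null; python3 st.py
```

```text
t 8.78 chute xyz mm [-13.   31.3  25. ] F chute [-8.9 -1.6  3.3] grip -0.0002
tool axes in chute (cols) [[-0.0, 1.0, -0.003], [1.0, 0.0, 0.001], [0.001, -0.003, -1.0]]
t 9.15 chute xyz mm [-11.   31.3  25. ] F chute [-7.9 -2.5  3.6] grip 0.0006
tool axes in chute (cols) [[-0.0, 1.0, -0.002], [1.0, 0.0, 0.001], [0.001, -0.002, -1.0]]
```

```bash
python3 -m pendant '0 1 0 0 0 0 0;0 1 0 0 0 0 0' >/dev/null; python3 st.py
python3 -m pendant '0 1 0 0 0 0 0;0 1 0 0 0 0 0' >/dev/null; python3 st.py
```

```text
t 9.4 chute xyz mm [-9.9 31.4 25. ] F chute [-16.1  -5.2  10.7] grip -0.0
tool axes in chute (cols) [[-0.001, 1.0, -0.004], [1.0, 0.001, 0.001], [0.001, -0.004, -1.0]]
t 9.65 chute xyz mm [-9.7 31.6 24.9] F chute [-27.2  -6.5  17.9] grip -0.0001
tool axes in chute (cols) [[-0.001, 1.0, -0.007], [1.0, 0.001, 0.002], [0.002, -0.007, -1.0]]
```

The rack is against the stop: force jumped at TCP x≈-9.8, which puts the plate rear at about +3.6, as expected. I'll back off, let the gate close slowly, and lift out.

```bash
python3 -m pendant '0 -3 0 0 0 0 0;0 -4 0 0 0 0 0;0 -5 0 0 0 0 0;0 -3 0 0 0 0 0;0 0 0 0 0 0 0' >/dev/null; python3 st.py
python3 -m pendant '-5 0 0 0 0 0 0;-5 0 0 0 0 0 0;-5 0 0 0 0 0 0;-5 0 0 0 0 0 0;-5 0 0 0 0 0 0' >/dev/null
python3 -m pendant '-4 0 0 0 0 0 0;-4 0 0 0 0 0 0;-4 0 0 0 0 0 0;-4 0 0 0 0 0 0;-4 0 0 0 0 0 0' >/dev/null
python3 -m pendant '-2 0 0 0 0 0 0;0 0 0 0 0 0 0;0 0 0 0 0 0 0' >/dev/null; python3 st.py
```

```text
t 10.28 chute xyz mm [-21.2  30.8  25.4] F chute [ 0.3 -4.1  1.3] grip -0.0001
tool axes in chute (cols) [[-0.0, 1.0, -0.0], [1.0, 0.0, 0.0], [0.0, -0.0, -1.0]]
t 11.9 chute xyz mm [-20.9 -16.   25.3] F chute [-0.   0.  -1.1] grip -0.0002
tool axes in chute (cols) [[-0.0, 1.0, -0.0], [1.0, 0.0, 0.0], [0.0, -0.0, -1.0]]
```

```bash
python3 -m pendant '0 0 -10 0 0 0 0;0 0 -20 0 0 0 0;0 0 -30 0 0 0 0;0 0 -30 0 0 0 0;0 0 -30 0 0 0 0' >/dev/null
python3 -m pendant '0 -10 -30 0 0 0 0;0 -40 0 0 0 0 0;0 -40 0 0 0 0 0;0 0 0 0 0 0 0;0 0 0 0 0 0 0' >/dev/null; python3 st.py
python3 - <<'E'
from st import *
s=cap('side')
P=cloud(s);p=s['pixels'].astype(int);b=(p[...,2]>p[...,0]*1.5)&(p[...,2]>p[...,1]*1.25)&(p[...,2]>60)&(P[...,2]>.018)&(P[...,2]<.034)
x=(P[b][:,:2]-O)@e*1000;y=(P[b][:,:2]-O)@d*1000;k=abs(y)<36;print('plate rear',np.percentile(x[k],[5,25,50]).round(1))
cv2.imwrite('pics/s4.png',cv2.resize(s['pixels'][190:310,160:360],None,fx=4,fy=4,interpolation=cv2.INTER_CUBIC)[...,::-1])
E
```

```text
t 13.15 chute xyz mm [-110.4  -16.4  176. ] F chute [ 0.7 -0.4  0.6] grip -0.0001
tool axes in chute (cols) [[0.0, 1.0, 0.001], [1.0, -0.0, -0.001], [-0.001, 0.001, -1.0]]
plate rear [1.4 2.8 3.8]
```

View pics/s4.png

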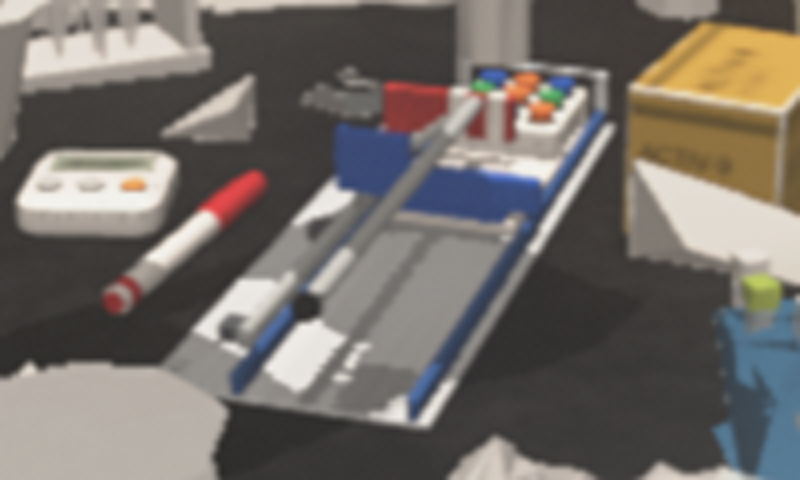

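The rack is home against the end stop, with its tubes behind the shut gate (leaf at crop (450,110), bar and ball back at (307,303)). The bystanders have not moved and the arm is clear, so I'm handing in.

```bash
python3 -c "
from rig import env
print(env.sign_off())"
```

```text
the job is handed in; nothing more can be done
None
```

The rack is home against the end stop with the gate shut behind the tubes, the bystanders look untouched in the last picture, and the job was handed in at about 13 s (no verdict was returned).

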